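Roll the cap strips home on a 96-well plate

TASK

Cap strips stand loosely started on the 96-well plate in the aluminium block: take the hand roller from its rest and roll it along the plate, across all the strips, with a steady gentle push (no more than 25 N, or the wells crack), until every strip is pressed fully home. Press only with the roller, never with the gripper, leave the things around alone, and hang the roller back in its rest, handle up, so that its rubber touches nothing.

Things in the scene. Friction and masses are not known exactly. Their poses are not given: they have to be found in the camera images.
- block: Low aluminium block, 150 x 108 x 25 mm, fixed to the bench, with a white 96-well plate (128 x 86 mm) in it, which does not move. Origin: centre of the underside. x runs along the plate's long side, y along the cap strips, z up. Twelve strips side by side, pitch 9 mm, each 8 mm wide and 75 mm long: together a flat sheet 107 x 75 mm centred on the block.
- strip_1_end (a point): Point of the block at its -x end: over the middle of strip 1 (block x -49.5 mm, y 0), 44 mm above the bench: the mean height of the strip tops when home. Plates differ: the tops when home truly lie up to 6.3 mm above or below this height, and stand 2.5 to 4 mm higher while proud. The height must be felt through the roller.
- strip_12_end (a point): The same point of the block at its +x end, over the middle of strip 12, 99 mm from the other. The plate is not dead level: one end may lie up to 2.5 mm higher than the other. Strip n lies 9 (n - 1) mm from strip 1 on the line between. A downward push of about 15 N serves, back and forth if need be; over 25 N of contact force (a quarter more than the push, as the roller wedges on the next strip) cracks wells.
- rest: Stand the roller hangs in, fixed to the bench: dark steel foot 70 x 150 x 8 mm, two aluminium posts 14 mm thick, 108 mm clear between them along its y axis, each with an open notch on top (floor 60 mm above the bench, 22 mm wide, wider at the mouth; prongs 10 mm high). Origin: centre of the underside; z up.
- rest_seat (a point): Where the middle of the roller's axle is when the roller hangs home in the rest: 34 mm above the bench, midway between the posts. Axes as the rest's.
- roller_grip (a point): Centre of the roller's upright wooden handle, 22 mm thick (its x), 38 mm wide (its y), 62 mm tall: grip it here, fingers on the 22 mm. y along the roller, z up the handle. 68 mm straight above the axle, 102 mm above the bench in the rest. The tool weighs about 0.32 kg and is the same turned half round.
- roller_axle (a point): Middle of the axle of the free-turning rubber roller, 36 mm in diameter, 84 mm long, along the tool's y. Side arms (95 mm over their outer faces) join it to a steel cross bar 18 x 130 x 6 mm, underside 26 mm above the axle; the bar's ends are the ears that lie in the rest's notches.
- sleeve (a joint): Turn of the rubber roller on its axle, rad, either way without end; 0 at the start.
- vial_violet_mid (a point): Small screw-cap vial, 29 mm wide, 57 mm tall, standing on the bench: a bystander. Point half-way up.
- dropper_mid (a point): Brown dropper bottle, 35 mm wide, 76 mm tall: a bystander. Point half-way up.
- marker_mid (a point): Black marker pen lying on the bench, 135 x 19 mm: a bystander. Its middle.
- petri_mid (a point): Petri dish, 94 mm wide, 17 mm tall: a bystander. Point half-way up.
- strip_1 (a joint): How far cap strip 1 has been pressed in, m: 0 fully proud, 0.004 fully home; starts between 0 and 0.0015. Its plugs go in stiffly at about 6 N, and it stays where it is left. The strip at the block's -x end.
- strip_2 (a joint): The same for strip 2, counted from the block's -x end.
- strip_3 (a joint): The same for strip 3, counted from the block's -x end.
- strip_4 (a joint): The same for strip 4, counted from the block's -x end.
- strip_5 (a joint): The same for strip 5, counted from the block's -x end.
- strip_6 (a joint): The same for strip 6, counted from the block's -x end.
- strip_7 (a joint): The same for strip 7, counted from the block's -x end.
- strip_8 (a joint): The same for strip 8, counted from the block's -x end.
- strip_9 (a joint): The same for strip 9, counted from the block's -x end.
- strip_10 (a joint): The same for strip 10, counted from the block's -x end.
- strip_11 (a joint): The same for strip 11, counted from the block's -x end.
- strip_12 (a joint): How far cap strip 12 has been pressed in, m: 0 fully proud, 0.004 fully home; starts between 0 and 0.0015. Its plugs go in stiffly at about 6 N, and it stays where it is left. The strip at the block's +x end.

How it is judged:
On the way, in this order (a step that is already met when the one before it is completed fails the run):
1. the roller is lifted out of its rest (z of roller_axle in the frame of rest_seat above 0.03 m), for 0.2 s.
2. the roller, pressed on the cap strips, has rolled at least a sixth of a turn (contact force between plate_roller and block above 2 N and (value of joint sleeve above 1.05 rad or value of joint sleeve below -1.05 rad)), for 0.1 s.
3. all twelve strips are home (value of joint each of strip_1, strip_2, strip_3, strip_4, strip_5, strip_6, strip_7, strip_8, strip_9, strip_10, strip_11, strip_12 above 0.0031 m), for 0.2 s.
At the end, for the whole second after the job is handed in: Every cap strip is pressed in at least 3.1 of its 4 mm; the roller hangs at rest by its ears in both notches of the rest, upright within 7 degrees, its axle within 10 mm sideways and 3 mm in height of the seat point (all of step 3 and horizontal distance between roller_axle and rest_seat below 0.01 m and z of roller_axle in the frame of rest_seat between -0.003 and 0.003 m and angle between roller_grip's own z axis and vertical below 0.12 rad and linear speed of plate_roller below 0.02 m/s); the robot touches nothing.
It fails at once if the roller (or its frame) pushes on the plate, strips or block with more than 25 N (contact force between plate_roller and block above 25 N).
It fails at once if the gripper's fingers press on the strips, plate or block (contact force between the fingers and block above 1 N).
It fails at once if a bystander (vial, dropper bottle, petri dish or marker) is shifted by more than 20 mm (distance of any of vial_violet_mid, dropper_mid, petri_mid, marker_mid from where it was at the start of the episode above 0.02 m).
It also fails if it takes over 72 s, if anything falls off the work surface, if the arm or the gripper's body presses on something with over 40 N, if the wrist force passes 120 N, or if a joint passes its speed limit or range.

ROBOT

A 6-joint arm with a two-finger parallel gripper is mounted at the origin on a cart in front of the work surface, level with it; the furniture and walls round the work are solid. World frame = base frame: x ahead of the robot, y to its left, z up, the work surface at z = 0. Lengths are in m, angles in rad, forces in N, time in s.
With the tool pointing down it reaches from about 0.275 to 0.825 m from the base axis. Payload 4.9 kg.
Tool frame: the origin (TCP) lies midway between the tips of the shut fingers; the grasp point (between the pads) lies 19 mm behind it (bot.grip_depth is the distance from the TCP to the grasp point, in m); y points along the fingers, x is the direction in which the jaws open and shut, and the axes are right-handed (so a half turn about y gives the same grasp; the last joint's range is limited). The gripper opens to 85 mm and grips with 20 to 120 N. Pads are 22 mm wide; open, the fingers measure 114 mm over their backs; the gripper's body (76 mm by 85 mm) begins 54 mm behind the grasp point. The pads swing forward as they close: fully open they stand 13 mm farther back than shut.
Start: joints at [-0.134, 0.326, -0.193, 1.052, 0, 1.437], TCP at [0.55, 0, 0.231] pointing down, gripper open.
Joint ranges: [-2.65, 2.65], [-0.97, 1.79], [-1.3, 1.35], [-1.93, 2.1], [-1.47, 1.37], [-3.14, 3.14]. Speed limits (rad/s): [2.57, 2.57, 3.14, 3.14, 3.14, 3.14].

INTERFACE

Orientations are given as a unit quaternion [w, x, y, z].
In Python, from cell import bot gives the robot as it stands. Calls block until the motion is done:
- bot.move_pose(position, orientation): joint-space move of the TCP to a pose.
- bot.move_linear(position, speed=0.15, rotation=None, until_force=None): straight line of the TCP; rotation=None keeps the orientation; speed is the mean speed in m/s. With until_force (N) it stops when the force on the tool has changed by that much, and returns True; else False.
- bot.goto_joints(angles): joint-space move.
- bot.set_gripper(opening, grasp_force=None): opening from 0.0 (shut) to 1.0 (fully open); grasp_force is the grip in N (None keeps the last); returns when the fingers have stopped.
- bot.wait(seconds).
- bot.solve_ik(position, orientation): joint angles nearest the present ones, or None.
- bot.camera(name): name is "scene" or "side" or "wrist"; returns the picture (480x640x3 uint8, red, green, blue); there is no depth.
- bot.calibration(name): a dict with "mtx" (3x3 intrinsics, pixels), "extrinsics" (4x4, takes a point from world to camera coordinates); the wrist camera has in their place "hand_eye" (4x4, takes a point from camera to tool coordinates, whose origin is the TCP and whose axes are the tool frame's). Camera axes: x right, y down, z forward; pixel columns grow to the right and rows downward; lengths in m; the calibration is good to about 2 mm. The wrist camera is an equidistant fisheye: a pixel r from the principal point sees the ray r / f radians off the axis. A picture is of the moment at which its call begins: read the wrist's pose just before it. calibration takes no time and is no camera call.
A pose or a line that the arm cannot do raises bot.PlanningError and nothing moves.
- bot.close_job(): hands the job in, once; it reports no verdict.
Trained networks look in the newest picture that a camera, given by its name, has taken for a name from the list of things; names that differ only in an ending like _2 or _b are one class to them, and where a whole thing is asked for, a point or a joint stands for the part that bears it (a point fixed in the world has none). Each returns a list of dicts, best first, with "confidence" (0 to 1); they miss things now and then, are a little off and sometimes report something else, mostly with a low value. They report only what shows in the picture. A call takes as long as a camera call.
- bot.search_frame(camera, thing): "bbox" ([left, top, width, height] in pixels, round what is visible of it).
Readings, each from a call of its own:
- bot.read_clock(): time.
- bot.read_joint_positions(): joint angles.
- bot.read_joint_vel(): joint speeds.
- bot.read_joint_efforts(): joint torques, N m.
- bot.read_position(): TCP position.
- bot.read_tool_rot(): TCP orientation.
- bot.read_ft_force(): force on the tool from outside, world axes, zero at the start.
- bot.read_moment(): the same for the moment, N m.
- bot.read_gripper_width(): opening from 0.0 (shut) to 1.0 (fully open).
Only numpy, scipy, OpenCV 4.12 (cv2) and the standard library are available. Lean on these libraries where they do the work, as an engineer would, in place of code of your own. Each camera call takes 0.05 s, during which the arm holds its last target.

## Working session

There is one attempt and no reset: what is moved stays moved. The work goes in short steps, each a Python script; the robot and the scene stay as the last script left them, time stands still between calls to the robot, and variables do not carry over. Pictures are saved under pics/ and viewed, and the job is handed in when it is done.

```bash
mkdir -p pics; ls; python3 - <<'E'
from cell import bot
import cv2,numpy as np
np.set_printoptions(precision=4,suppress=True)
for n in ["scene","side","wrist"]:
    im=bot.camera(n); cv2.imwrite(f"pics/{n}0.png",im[:,:,::-1])
    c=bot.calibration(n); print(n,c)
    for t in ["block","rest","roller_grip","roller_axle","vial_violet_mid","dropper_mid","marker_mid","petri_mid"]:
        print(t,[(d['bbox'],round(d['confidence'],2)) for d in bot.search_frame(n,t)[:2]])
print(bot.read_clock(),bot.read_position(),bot.read_tool_rot(),bot.grip_depth,bot.read_ft_force())
E
```

```text
pics
scene {'mtx': array([[575.19  ,   0.    , 324.4616],
       [  0.    , 575.19  , 249.3509],
       [  0.    ,   0.    ,   1.    ]]), 'extrinsics': array([[ 0.8956, -0.4448,  0.0049, -0.5772],
       [-0.1995, -0.4114, -0.8894,  0.1692],
       [ 0.3976,  0.7955, -0.4571,  1.2253],
       [ 0.    ,  0.    ,  0.    ,  1.    ]])}
block [([283.1, 279.2, 76.1, 46.9], 0.91)]
rest [([215.0, 224.1, 51.3, 50.8], 0.72)]
roller_grip [([222.4, 213.5, 31.2, 49.2], 0.91)]
roller_axle [([224.2, 216.0, 30.7, 46.3], 0.57)]
vial_violet_mid [([329.7, 233.5, 14.9, 24.9], 0.73), ([309.7, 296.4, 9.6, 10.7], 0.46)]
dropper_mid [([382.7, 279.9, 16.7, 30.1], 0.95), ([215.8, 226.8, 45.7, 47.1], 0.74)]
marker_mid [([325.9, 338.9, 46.0, 30.5], 0.85), ([295.5, 294.6, 18.2, 15.3], 0.6)]
petri_mid [([355.9, 255.3, 36.8, 23.1], 0.56)]
side {'mtx': array([[601.9645,   0.    , 325.5932],
       [  0.    , 601.9645, 245.4047],
       [  0.    ,   0.    ,   1.    ]]), 'extrinsics': array([[-0.8953, -0.4452,  0.0141,  0.5074],
       [-0.3027,  0.5848, -0.7526,  0.3236],
       [ 0.3268, -0.6781, -0.6583,  0.8652],
[... 533 characters left out ...]
 371.6483, 240.5524],
       [  0.    ,   0.    ,   1.    ]]), 'hand_eye': array([[ 1.    , -0.0001,  0.0007, -0.0007],
       [-0.0007, -0.2809,  0.9597, -0.1432],
       [ 0.0001, -0.9597, -0.2809,  0.0715],
       [ 0.    ,  0.    ,  0.    ,  1.    ]])}
block []
rest [([159.6, 5.2, 108.9, 164.6], 0.71)]
roller_grip [([156.3, 14.9, 80.9, 143.3], 0.56)]
roller_axle [([154.7, 15.7, 82.4, 144.9], 0.95)]
vial_violet_mid [([446.3, 155.1, 42.6, 38.9], 0.58), ([237.5, 307.0, 146.8, 97.6], 0.58)]
dropper_mid [([412.7, 385.7, 21.8, 18.4], 0.64)]
marker_mid []
petri_mid [([456.8, 229.9, 75.3, 78.1], 0.68)]
1.35 [0.55   0.     0.2313] [ 0.7071 -0.7071  0.     -0.    ] 0.0187 [ 0.0987 -0.8092 -0.2904]
```

```bash
python3 - <<'E'
import cv2
a=cv2.imread('pics/scene0.png')[190:390,180:440]; cv2.imwrite('pics/scene0c.png',cv2.resize(a,None,fx=3,fy=3,interpolation=2))
a=cv2.imread('pics/side0.png')[190:470,200:480]; cv2.imwrite('pics/side0c.png',cv2.resize(a,None,fx=2.14,fy=2.14,interpolation=2))
E
```

```text
(no output)
```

View pics/scene0c.png

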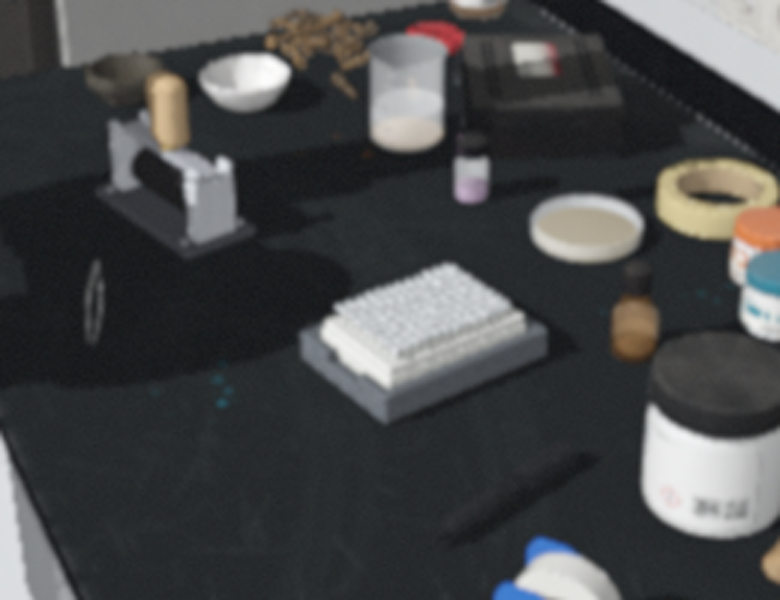

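View pics/side0c.png

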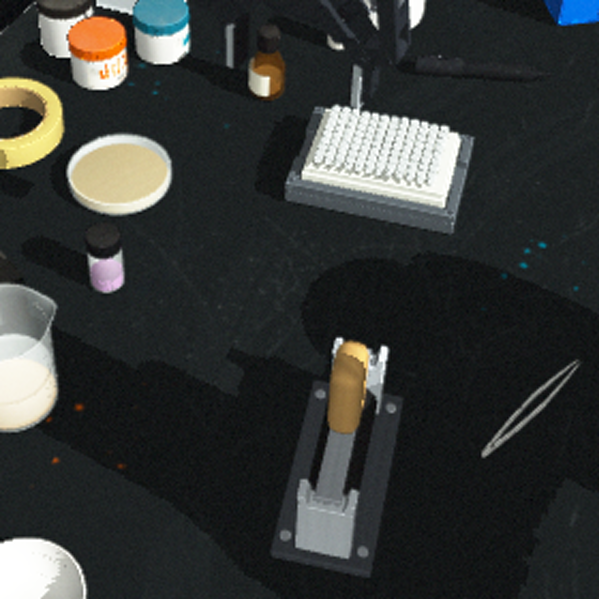

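View pics/wrist0.png

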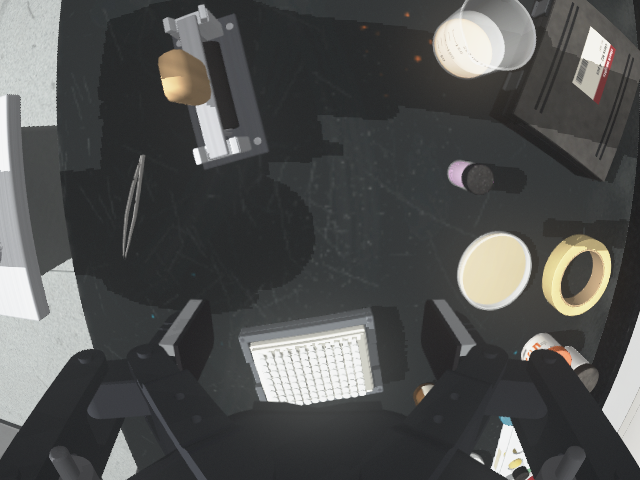

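```bash
cat > h.py <<'E'
from cell import bot
import cv2,numpy as np
from scipy.spatial.transform import Rotation as R
np.set_printoptions(precision=4,suppress=True)
def ray_fixed(n,uv):
    c=bot.calibration(n); E=c['extrinsics']; K=c['mtx']
    d=E[:3,:3].T@np.linalg.inv(K)@[uv[0],uv[1],1]; o=-E[:3,:3].T@E[:3,3]; return o,d
def ray_wrist(uv,pos,q):
    c=bot.calibration('wrist');K=c['mtx'];H=c['hand_eye']
    v=np.array([(uv[0]-K[0,2]),(uv[1]-K[1,2])])/K[0,0]; th=np.linalg.norm(v)
    d=np.r_[v/th*np.sin(th),np.cos(th)]
    Rt=R.from_quat(np.r_[q[1:],q[0]]).as_matrix()
    return Rt@H[:3,3]+pos, Rt@H[:3,:3]@d
def hit(od,z): o,d=od; return o+d*(z-o[2])/d[2]
E
python3 - <<'E'
from h import *
q=[.7071,-.7071,0,0];p=np.array([.55,0,.2313])
s=lambda u:ray_fixed('side',(u[0]/2.14+200,u[1]/2.14+190))
c=lambda u:ray_fixed('scene',(u[0]/3+180,u[1]/3+190))
w=lambda u:ray_wrist(u,p,q)
print('rest side foot');print(np.array([hit(s(u),.008) for u in [(400,397),(318,383),(372,576),(273,556)]]))
print('rest wrist foot');print(np.array([hit(w(u),.008) for u in [(268,150),(207,168),(233,12)]]))
print('handle top wrist, side');print(hit(w((172,72)),.133),hit(s((352,350)),.133))
print('block side');print(np.array([hit(s(u),.025) for u in [(320,107),(473,137),(455,222),(288,190)]]))
print('block wrist');print(np.array([hit(w(u),.025) for u in [(240,335),(372,312)]]))
print('block scene');print(np.array([hit(c(u),.025) for u in [(301,344),(388,404),(548,340)]]))
print('strips side');print(np.array([hit(s(u),.045) for u in [(328,106),(462,129),(438,188),(313,165)]]))
for n,u,z in [('vial',(107,235),.057),('dropper',(267,35),.076),('petri',(120,172),.013),('mark1',(418,64),.01),('mark2',(548,77),.01)]: print(n,hit(s(u),z))
E
```

```text
rest side foot
[[0.4352 0.042  0.008 ]
 [0.4959 0.0583 0.008 ]
 [0.3969 0.1864 0.008 ]
 [0.4625 0.2033 0.008 ]]
rest wrist foot
[[0.5015 0.0569 0.008 ]
 [0.4383 0.0407 0.008 ]
 [0.466  0.2011 0.008 ]]
handle top wrist, side
[0.4524 0.1184 0.133 ] [0.4517 0.1123 0.133 ]
block side
[[ 0.6221 -0.2178  0.025 ]
 [ 0.4809 -0.2437  0.025 ]
 [ 0.458  -0.1346  0.025 ]
 [ 0.6005 -0.1047  0.025 ]]
block wrist
[[ 0.4648 -0.1392  0.025 ]
 [ 0.608  -0.1098  0.025 ]]
block scene
[[ 0.4562 -0.1603  0.025 ]
 [ 0.4811 -0.2579  0.025 ]
 [ 0.6222 -0.2351  0.025 ]]
strips side
[[ 0.6072 -0.2008  0.045 ]
 [ 0.4878 -0.2271  0.045 ]
 [ 0.48   -0.1465  0.045 ]
 [ 0.5863 -0.1236  0.045 ]]
vial [0.6932 0.0376 0.057 ]
dropper [ 0.6859 -0.2335  0.076 ]
petri [ 0.7486 -0.0679  0.013 ]
mark1 [ 0.57   -0.3379  0.01  ]
mark2 [ 0.4492 -0.3777  0.01  ]
```

```bash
cat >> h.py <<'E'
def Q(yaw):
    r=R.from_euler('z',yaw)*R.from_quat([-.70710678,0,0,.70710678]); q=r.as_quat(); return [q[3],q[0],q[1],q[2]]
E
python3 - <<'E'
from h import *
y=np.radians(13.5)
# camera should look at rest centre: offset TCP backward (-y_rest) 
yv=np.array([-np.sin(y),np.cos(y),0])
bot.move_pose(np.array([.55,-.09-.0,.22])-0*yv,Q(np.radians(11.2)))
p,q=bot.read_position(),bot.read_tool_rot(); im=bot.camera('wrist'); print(p,q)
cv2.imwrite('pics/w1.png',im[:,:,::-1])
bot.move_pose(np.array([.448,.1225,.23])-.08*yv,Q(y))
p,q=bot.read_position(),bot.read_tool_rot(); im=bot.camera('wrist'); print(p,q)
cv2.imwrite('pics/w2.png',im[:,:,::-1]); print(bot.read_clock())
E
```

```text
[ 0.5498 -0.0909  0.2198] [ 0.704  -0.7036 -0.068   0.0683]
[0.467  0.0457 0.2306] [-0.7019  0.7023  0.0845 -0.0833]
2.575
```

View pics/w1.png

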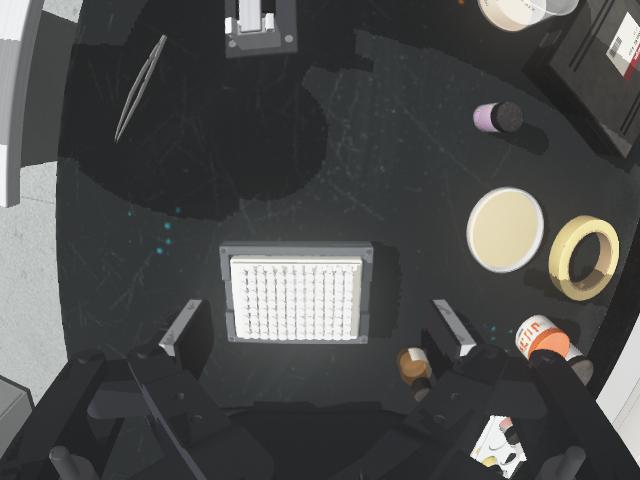

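View pics/w2.png

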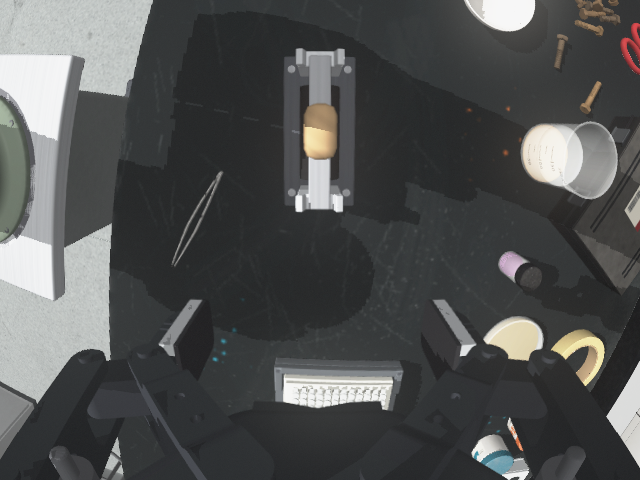

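```bash
python3 - <<'E'
from h import *
def fit(pts): 
    return pts.mean(0)
p=np.array([.5498,-.0909,.2198]);q=np.array([ 0.704,-0.7036,-0.068,0.0683])
w=lambda u:ray_wrist(u,p,q)
P=np.array([hit(w(u),.025) for u in [(221,246),(374,243),(368,343),(228,343)]]);print(P,P.mean(0))
for a,b in [(0,1),(3,2),(0,3),(1,2)]:
    d=P[b]-P[a];print(np.linalg.norm(d),np.degrees(np.arctan2(d[1],d[0])))
p=np.array([.467,.0457,.2306]);q=-np.array([-0.7019,0.7023,0.0845,-0.0833])
P=np.array([hit(w(u),.008) for u in [(284,57),(355,57),(351,206),(285,208)]]);print(P,P.mean(0))
for a,b in [(0,1),(3,2),(0,3),(1,2)]:
    d=P[b]-P[a];print(np.linalg.norm(d),np.degrees(np.arctan2(d[1],d[0])))
B=np.array([hit(w(u),.066) for u in [(320,52),(320,209)]]);print(B,B.mean(0));d=B[0]-B[1];print(np.linalg.norm(d),np.degrees(np.arctan2(d[1],d[0])))
E
```

```text
[[ 0.4639 -0.1411  0.025 ]
 [ 0.6086 -0.1097  0.025 ]
 [ 0.6299 -0.2191  0.025 ]
 [ 0.4822 -0.2497  0.025 ]] [ 0.5461 -0.1799  0.025 ]
0.14805005199756632 12.259392213402862
0.15088810749454068 11.707425889599499
0.11015584152126616 -80.4726613493683
0.11151046506776616 -78.98390877026846
[[0.4007 0.1834 0.008 ]
 [0.4675 0.1998 0.008 ]
 [0.5001 0.0542 0.008 ]
 [0.4361 0.0366 0.008 ]] [0.4511 0.1185 0.008 ]
0.06875855134640264 13.790498202441011
0.0663261455798424 15.392214334385725
0.1510533770541972 -76.44681974679818
0.14923003087830802 -77.39365730830747
[[0.436  0.1834 0.066 ]
 [0.4672 0.0551 0.066 ]] [0.4516 0.1192 0.066 ]
0.13199950679430753 103.67522834931698
```

```bash
python3 - <<'E'
from h import *
y=np.radians(13.6); g=np.array([.450,.1203,0.102-bot.grip_depth])
print(bot.read_ft_force())
bot.move_pose(g+[0,0,.09],Q(y))
bot.move_linear(g,.1)
print(bot.read_ft_force(),bot.read_position())
cv2.imwrite('pics/w3.png',bot.camera('wrist')[:,:,::-1])
cv2.imwrite('pics/s3.png',cv2.resize(bot.camera('side')[240:480,240:480,::-1],None,fx=2.5,fy=2.5))
print(bot.read_clock())
E
```

```text
[-0.02    0.4165  0.443 ]
[0.742  0.081  0.2617] [0.4506 0.1202 0.0839]
4.1917
```

View pics/w3.png

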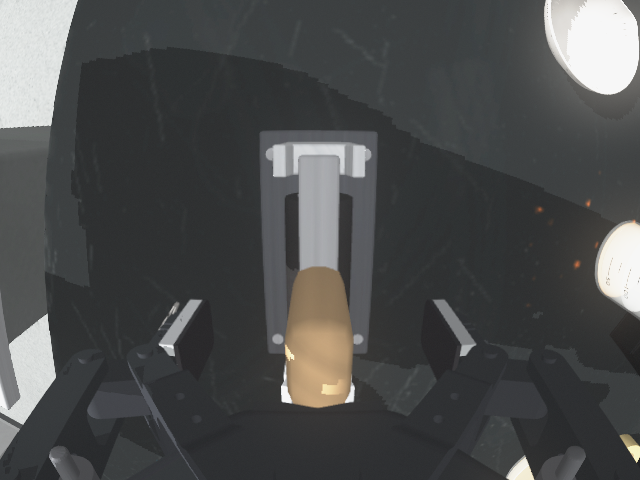

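View pics/s3.png

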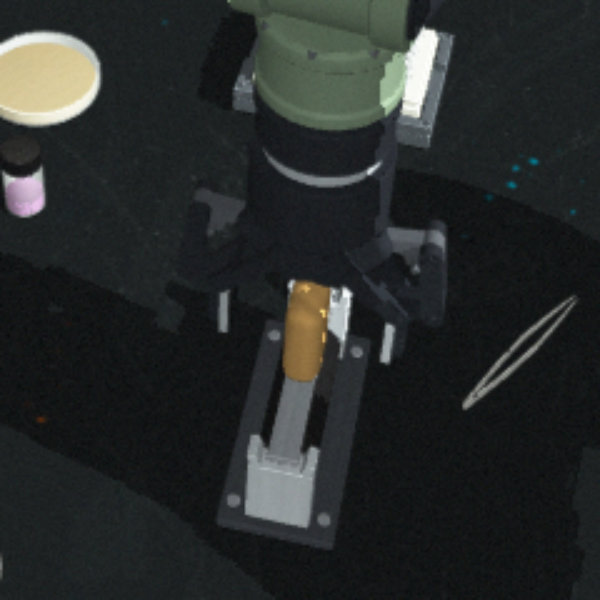

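```bash
python3 - <<'E'
from h import *
p,q=bot.read_position(),bot.read_tool_rot()
y=np.radians(13.6);M=R.from_euler('z',y).as_matrix()
for u,z in [((261,131),.008),((378,132),.008),((319,155),.066),((318,267),.12),((318,267),.133),((262,352),.008),((372,352),.008),((271,155),.07),((367,155),.07)]:
    print(u,M.T@(hit(ray_wrist(u,p,q),z)-p))
print('rest est',M.T@(np.array([.4511,.1188,0])-p), M.T@(np.array([.4476,.1224,0])-p))
E
```

```text
(261, 131) [-0.0331  0.0742 -0.076 ]
(378, 132) [ 0.0355  0.0737 -0.076 ]
(319, 155) [ 0.0004  0.0628 -0.018 ]
(318, 267) [-0.0003  0.0318  0.036 ]
(318, 267) [-0.0003  0.0366  0.049 ]
(262, 352) [-0.039  -0.0742 -0.076 ]
(372, 352) [ 0.0383 -0.0743 -0.076 ]
(271, 155) [-0.0199  0.0632 -0.014 ]
(367, 155) [ 0.0207  0.0632 -0.014 ]
rest est [ 0.     -0.0016 -0.084 ] [-0.0025  0.0027 -0.084 ]
```

```bash
python3 - <<'E'
from h import *
bot.set_gripper(0,100)
print(bot.read_ft_force(),bot.read_moment(),bot.read_position(),bot.read_gripper_width())
p=bot.read_position(); np.save('grasp.npy',np.r_[p,bot.read_tool_rot()])
bot.move_linear(p+[0,0,.085],.08)
bot.wait(.3)
print(bot.read_ft_force(),bot.read_moment(),bot.read_position(),bot.read_gripper_width())
cv2.imwrite('pics/w4.png',bot.camera('wrist')[:,:,::-1])
cv2.imwrite('pics/s4.png',cv2.resize(bot.camera('side')[180:460,240:480,::-1],None,fx=2.1,fy=2.1))
print(bot.read_clock())
E
```

```text
[-0.8048  0.1061  3.5588] [0.0231 0.0981 0.0659] [0.4503 0.1204 0.0836] 0.24385502962836625
[-0.0263  0.2776 -3.534 ] [0.0282 0.0356 0.0231] [0.4501 0.1203 0.1683] 0.24382953554794776
6.4083
```

View pics/w4.png

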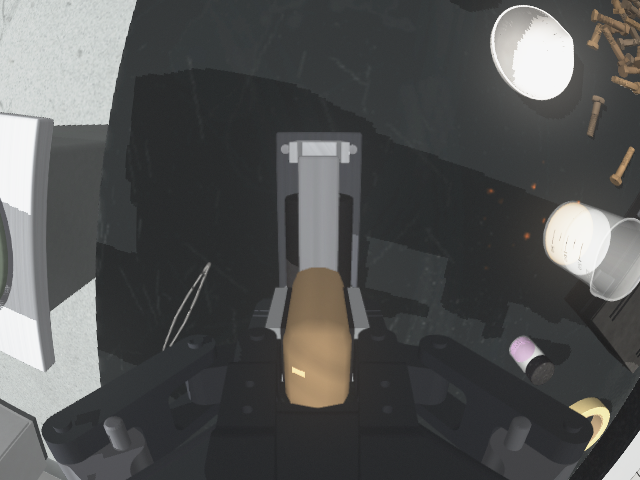

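View pics/s4.png

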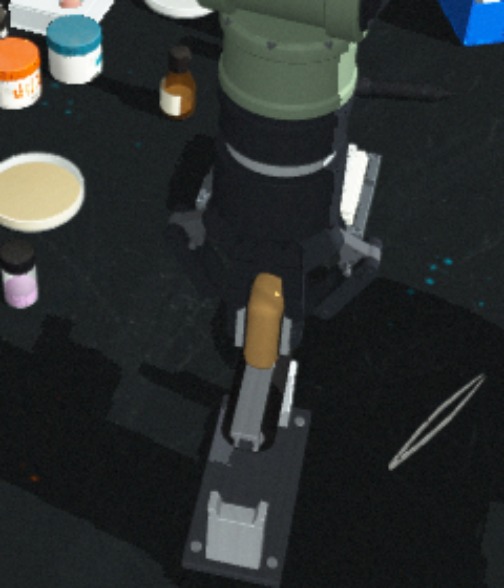

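```bash
cat >> h.py <<'E'
BY=np.radians(11.6); BC=np.array([.5455,-.1795]); BX=np.array([np.cos(BY),np.sin(BY)]); BYV=np.array([-np.sin(BY),np.cos(BY)])
YO=.0015
def bp(x,z,y=0): return np.r_[BC+BX*x+BYV*(YO+y),z]
E
python3 - <<'E'
from h import *
bot.move_pose(bp(-.0495,.16),Q(BY))
bot.move_linear(bp(-.0495,.135),.1)
bot.wait(.2)
print(bot.read_ft_force(),bot.read_moment(),bot.read_position(),bp(-.0495,.135),bot.read_tool_rot(),Q(BY))
cv2.imwrite('pics/w5.png',bot.camera('wrist')[:,:,::-1])
cv2.imwrite('pics/s5.png',cv2.resize(bot.camera('side')[160:340,260:480,::-1],None,fx=3,fy=3))
cv2.imwrite('pics/c5.png',cv2.resize(bot.camera('scene')[210:350,230:410,::-1],None,fx=4,fy=4))
print(bot.read_clock())
E
```

```text
[-0.0518  0.3825 -3.0193] [ 0.0143 -0.0201 -0.0034] [ 0.4973 -0.188   0.1357] [ 0.4967 -0.188   0.135 ] [-0.7032  0.7037  0.072  -0.0712] [np.float64(0.7034868956845153), np.float64(-0.7034868956845153), np.float64(-0.07145759301966437), np.float64(0.07145759301966437)]
8.35
```

View pics/w5.png

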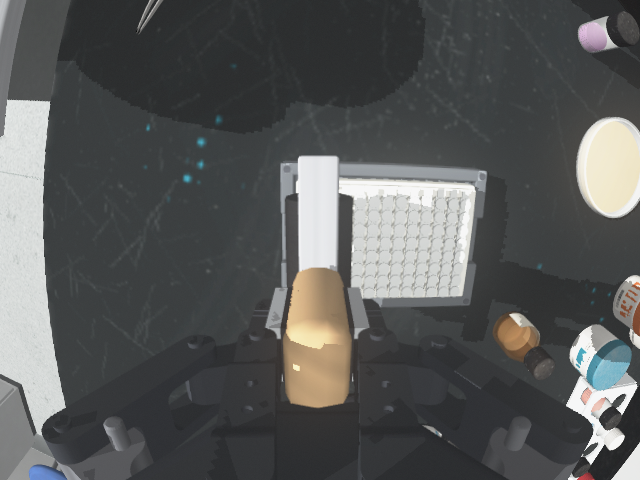

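View pics/s5.png

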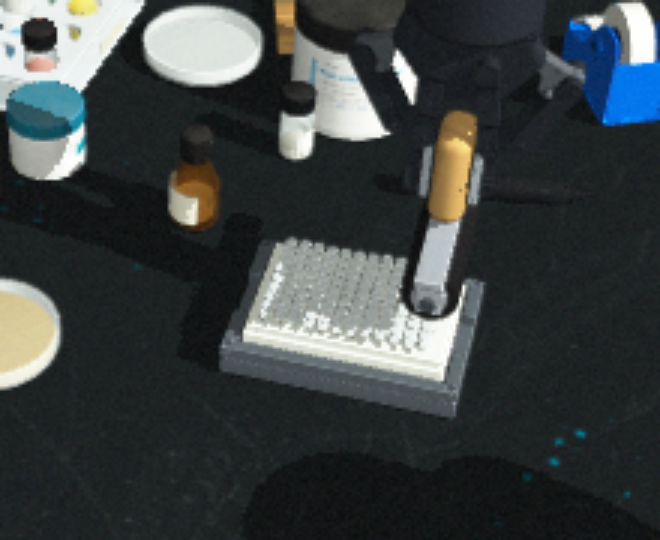

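View pics/c5.png

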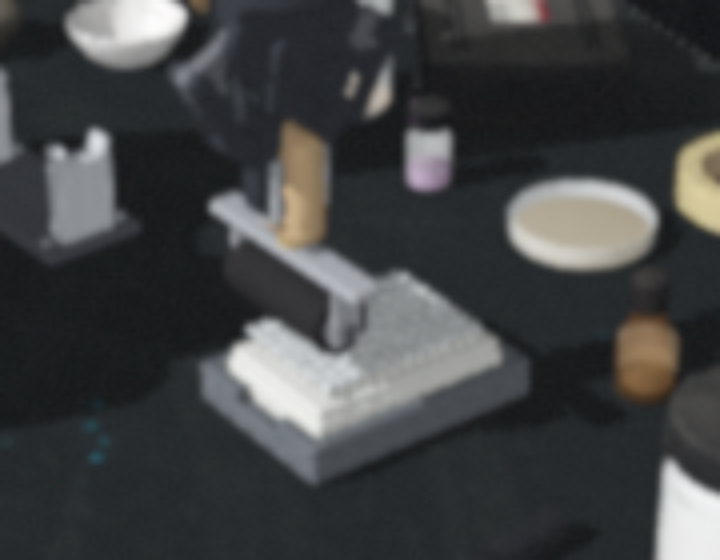

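```bash
python3 - <<'E'
from h import *
p,q=bot.read_position(),bot.read_tool_rot();M=R.from_euler('z',BY).as_matrix()
P=[M.T@(hit(ray_wrist(u,p,q),z)-p) for u,z in [((281,164),.025),((488,170),.025),((471,307),.025)]]
print(np.array(P)); d=P[1]-P[0];print('yaw err deg',np.degrees(np.arctan2(d[1],d[0])), 'centre',(P[0]+P[2])/2)
P=[M.T@(hit(ray_wrist(u,p,q),z)-p) for u,z in [((340,179),.042),((478,184),.042),((464,299),.042)]]
print(np.array(P))
print('bar',M.T@(hit(ray_wrist((318,156),p,q),.118)-p))
E
```

```text
[[-0.0249  0.0516 -0.1104]
 [ 0.1249  0.0511 -0.1104]
 [ 0.1244 -0.0589 -0.1104]]
yaw err deg -0.21973023245359827 centre [ 0.0497 -0.0036 -0.1104]
[[ 0.0143  0.0432 -0.0934]
 [ 0.1094  0.0424 -0.0934]
 [ 0.1089 -0.0431 -0.0934]]
bar [-0.0001  0.0624 -0.0174]
```

```bash
python3 - <<'E'
from h import *
f0=np.mean([bot.read_ft_force()[2] for _ in range(10)]);print('f0',f0, bot.read_clock())
r=bot.move_linear(bp(-.0495,.100),.02,until_force=3)
p=bot.read_position();print(r,p,bot.read_ft_force()[2]-f0,bot.read_clock())
z=p[2]
for i in range(4):
    z-=.0005
    bot.move_linear(bp(-.0495,z),.02); 
    print(z,bot.read_position()[2],bot.read_ft_force()-[0,0,f0],bot.read_clock())
E
```

```text
f0 -3.673350595008839 8.35
True [ 0.4964 -0.1879  0.1133] 4.7137500425225305 9.4167
0.11276903166676881 0.11310146974190642 [-0.7148  1.0051  7.0059] 9.6667
0.11226903166676881 0.11272116779148644 [-0.5589  0.231   9.6204] 9.9167
0.11176903166676881 0.11236187998025939 [-1.571   1.1394 10.1088] 10.1667
0.11126903166676881 0.11196879743197614 [-2.1122  1.3224 11.8571] 10.4167
```

```bash
cat >> h.py <<'E'
F0=-3.67
def F(n=3): return np.mean([bot.read_ft_force() for _ in range(n)],0)-[0,0,F0]
def roll(x0,x1,z,T=14.,step=.003,log=2,sp=.03,y=0):
    n=max(1,int(np.ceil(abs(x1-x0)/step)))
    for i,x in enumerate(np.linspace(x0,x1,n+1)[1:]):
        bot.move_linear(bp(x,z,y),sp); f=F()
        if i%log==0: print(f"{x*1e3:6.1f} zc {z*1e3:.2f} z {bot.read_position()[2]*1e3:.2f} F {f.round(1)} t {bot.read_clock():.1f}")
        if np.linalg.norm(f)>19.5:
            z+=.0010; bot.move_linear(bp(x,z,y),.03); print('HIGH',f.round(1)); continue
        z-=np.clip((T-f[2])/6000,-.0008,.0005)
    return z
E
python3 - <<'E'
from h import *
z=.11127
for i in range(8):
    f=F(); print(z,bot.read_position()[2],f,bot.read_clock())
    if f[2]>14: break
    z-=.0004; bot.move_linear(bp(-.0495,z),.02)
z=roll(-.0495,-.034,z,step=.0025,log=1)
print(z,F())
E
```

```text
0.11127 0.11196879743197614 [-2.1122  1.3224 11.8537] 10.4167
0.11087 0.11157595943151487 [-1.1705  1.3062 12.616 ] 10.6667
0.11047 0.11120845813132715 [-1.8736 -0.1135 11.7082] 10.9167
0.11007 0.1109412980988525 [-2.4567  1.01   12.7143] 11.1667
0.10967 0.11087140624530702 [-2.3631  1.4869 15.3361] 11.4167
 -47.3 zc 109.67 z 110.85 F [-2.3  1.3 13.4] t 11.7
 -45.1 zc 109.57 z 110.80 F [-2.3  1.1 15.8] t 11.9
 -42.9 zc 109.87 z 110.84 F [-3.   1.8 14.9] t 12.2
 -40.6 zc 110.02 z 110.89 F [-3.2  0.4 13.4] t 12.4
 -38.4 zc 109.93 z 110.86 F [-0.5  0.9 12.6] t 12.7
 -36.2 zc 109.69 z 110.83 F [-2.8  0.8 16.1] t 12.9
 -34.0 zc 110.04 z 110.83 F [-3.1  0.  14.3] t 13.2
0.11008720617758917 [-3.0607  0.0223 14.2846]
```

```bash
python3 - <<'E'
from h import *
z=roll(-.034,.052,.1101,step=.0025,log=1)
print(z,F())
E
```

```text
-31.5 zc 110.10 z 110.87 F [-2.8 -0.  13.5] t 13.4
 -29.1 zc 110.01 z 110.85 F [-0.5  1.  12.1] t 13.7
 -26.6 zc 109.70 z 110.78 F [-3.2  0.7 15.6] t 13.9
 -24.2 zc 109.97 z 110.80 F [-2.9  1.  13.4] t 14.2
 -21.7 zc 109.87 z 110.81 F [-1.6 -0.1 11. ] t 14.4
 -19.3 zc 109.37 z 110.68 F [-1.1  2.1 13.9] t 14.7
 -16.8 zc 109.36 z 110.68 F [-2.7  0.6 15.9] t 14.9
 -14.3 zc 109.68 z 110.72 F [-3.6  0.9 13.7] t 15.2
 -11.9 zc 109.62 z 110.70 F [-1.3  0.7 13.3] t 15.4
  -9.4 zc 109.50 z 110.66 F [-2.6  1.1 13.8] t 15.7
  -7.0 zc 109.46 z 110.66 F [-3.6  1.2 15. ] t 15.9
  -4.5 zc 109.63 z 110.66 F [-1.8  1.3 13.7] t 16.2
  -2.1 zc 109.57 z 110.65 F [-1.5  1.4 12.2] t 16.4
   0.4 zc 109.27 z 110.55 F [-2.   0.5 14.4] t 16.7
   2.9 zc 109.33 z 110.55 F [-2.4  0.9 15.1] t 16.9
   5.3 zc 109.51 z 110.55 F [-2.1  1.6 13.3] t 17.2
   7.8 zc 109.40 z 110.53 F [-0.6  1.6 11.9] t 17.4
  10.2 zc 109.05 z 110.47 F [-2.7  0.5 15. ] t 17.7
  12.7 zc 109.22 z 110.47 F [-2.3  0.2 13.7] t 17.9
  15.1 zc 109.17 z 110.46 F [-1.4  0.2 13.9] t 18.2
  17.6 zc 109.15 z 110.45 F [-2.7  0.6 13.8] t 18.4
  20.1 zc 109.13 z 110.39 F [-4.  -0.  14.8] t 18.7
  22.5 zc 109.26 z 110.38 F [-2.7  0.5 14.2] t 18.9
  25.0 zc 109.30 z 110.43 F [-2.2  0.5 11.7] t 19.2
  27.4 zc 108.92 z 110.31 F [-3.7  0.8 14.7] t 19.4
  29.9 zc 109.03 z 110.32 F [-2.6  0.1 14.2] t 19.7
  32.3 zc 109.06 z 110.33 F [-2.3  0.5 13.2] t 19.9
  34.8 zc 108.92 z 110.30 F [-1.1  0.8 14.6] t 20.2
  37.3 zc 109.02 z 110.24 F [-3.  -1.1 14.6] t 20.4
  39.7 zc 109.11 z 110.25 F [-2.6  1.2 13. ] t 20.7
  42.2 zc 108.94 z 110.24 F [-1.   1.2 11.6] t 20.9
  44.6 zc 108.54 z 110.10 F [-1.1  1.  13.7] t 21.2
  47.1 zc 108.49 z 110.10 F [ 0.7  1.2 12.4] t 21.4
  49.5 zc 108.22 z 110.04 F [-0.2  0.8 14.1] t 21.7
  52.0 zc 108.23 z 109.91 F [ 0.4  1.  12.2] t 21.9
0.10793259363518999 [ 0.4314  0.966  12.2184]
```

```bash
python3 - <<'E'
from h import *
z=roll(.052,-.0515,.1082,T=15,step=.003,log=2)
print(z,F(),bot.read_moment())
bot.move_linear(bp(-.0515,.15),.08)
bot.wait(.2);print(F(),bot.read_position())
cv2.imwrite('pics/w6.png',bot.camera('wrist')[:,:,::-1])
cv2.imwrite('pics/s6.png',cv2.resize(bot.camera('side')[190:330,280:460,::-1],None,fx=4,fy=4))
cv2.imwrite('pics/c6.png',cv2.resize(bot.camera('scene')[240:350,250:390,::-1],None,fx=5,fy=5))
print(bot.read_clock())
E
```

```text
49.0 zc 108.20 z 110.04 F [-0.2  0.7 14. ] t 22.2
  43.1 zc 107.99 z 110.05 F [ 0.   1.  15.3] t 22.7
  37.2 zc 107.86 z 110.07 F [-0.4  0.8 16.8] t 23.2
  31.3 zc 108.06 z 110.16 F [-1.4  1.  15.8] t 23.7
  25.4 zc 108.37 z 110.25 F [ 0.   1.1 15.4] t 24.2
  19.5 zc 108.42 z 110.29 F [-0.5  0.2 14.9] t 24.7
  13.6 zc 108.49 z 110.37 F [-0.5  1.5 15.4] t 25.2
   7.6 zc 108.56 z 110.42 F [-0.7  0.6 14.2] t 25.7
   1.7 zc 108.66 z 110.47 F [-0.7  1.2 14.6] t 26.2
  -4.2 zc 108.69 z 110.49 F [-0.7  1.7 15.8] t 26.7
 -10.1 zc 108.90 z 110.57 F [-1.2  1.9 14.2] t 27.2
 -16.0 zc 108.74 z 110.57 F [-0.6  1.3 15.4] t 27.7
 -21.9 zc 109.10 z 110.67 F [-0.9  0.7 14.3] t 28.2
 -27.8 zc 109.12 z 110.68 F [ 0.4  1.1 14.2] t 28.7
 -33.8 zc 108.91 z 110.70 F [-0.5  1.2 15.9] t 29.2
 -39.7 zc 109.12 z 110.73 F [-0.1  1.  14.6] t 29.7
 -45.6 zc 109.26 z 110.73 F [-0.2  0.8 13.9] t 30.2
 -51.5 zc 109.23 z 110.77 F [-0.3  1.3 15.4] t 30.7
0.1092974898277132 [-0.3419  1.2762 15.3778] [0.2648 0.171  0.023 ]
[-0.3727 -0.0543  0.5809] [ 0.4943 -0.1881  0.1493]
31.675
```

View pics/s6.png

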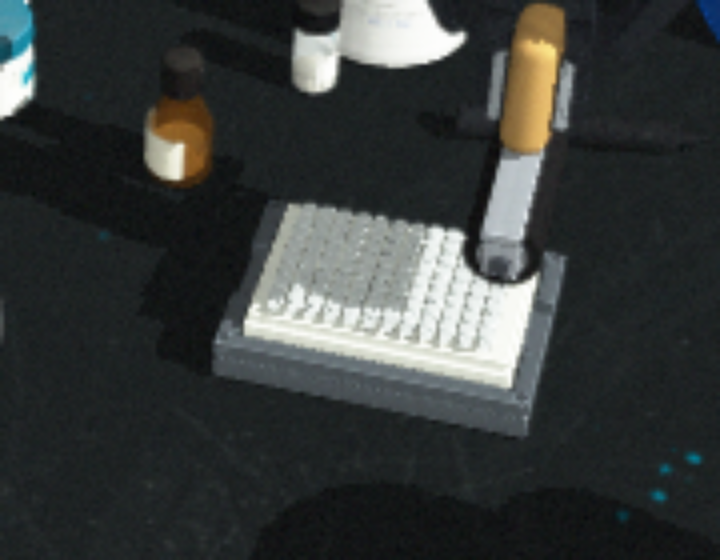

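View pics/w6.png

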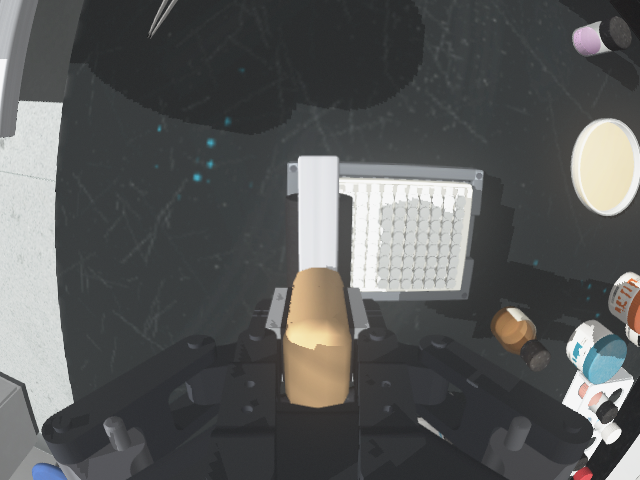

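View pics/c6.png

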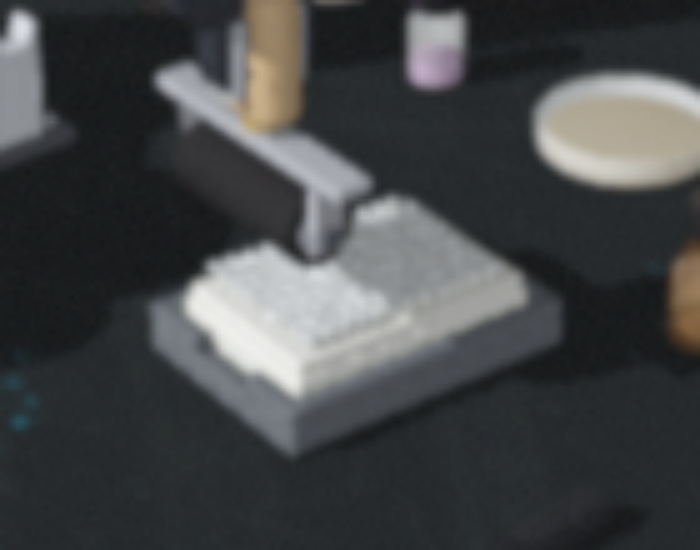

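```bash
python3 - <<'E'
from h import *
bot.move_linear(bp(-.0515,.1135),.06)
bot.move_linear(bp(-.0515,.105),.015,until_force=8)
z=bot.read_position()[2]-.0005; print(z,F())
z=roll(-.0515,.0515,z,T=16,step=.0035,log=2)
bot.move_linear(bp(.0515,.16),.1)
bot.wait(.2);print(F(),bot.read_position(),bot.read_gripper_width())
cv2.imwrite('pics/w7.png',bot.camera('wrist')[:,:,::-1])
cv2.imwrite('pics/s7.png',cv2.resize(bot.camera('side')[190:330,280:460,::-1],None,fx=4,fy=4))
print(bot.read_clock())
E
```

```text
0.11046973757752723 [0.6651 0.5587 8.3305]
 -48.1 zc 110.47 z 111.02 F [ 0.8 -0.2  6.6] t 33.1
 -41.2 zc 109.47 z 110.80 F [ 0.7  0.1 11.9] t 33.6
 -34.3 zc 108.81 z 110.71 F [ 0.3  1.6 15.7] t 34.1
 -27.5 zc 108.52 z 110.64 F [-0.3  2.7 16.5] t 34.7
 -20.6 zc 108.56 z 110.60 F [ 0.5  2.1 15.7] t 35.2
 -13.7 zc 108.58 z 110.59 F [-0.2  2.1 15. ] t 35.8
  -6.9 zc 108.42 z 110.53 F [ 0.3  2.6 15. ] t 36.3
   0.0 zc 108.20 z 110.46 F [-0.1  1.8 15.6] t 36.8
   6.9 zc 108.17 z 110.39 F [ 0.3  1.6 15. ] t 37.4
  13.7 zc 108.11 z 110.33 F [ 0.1  2.3 15.9] t 37.9
  20.6 zc 108.02 z 110.28 F [ 0.2  1.4 15.2] t 38.4
  27.5 zc 107.75 z 110.22 F [ 0.3  1.4 15.8] t 39.0
  34.3 zc 107.79 z 110.13 F [ 0.4  1.1 15.9] t 39.5
  41.2 zc 107.72 z 110.08 F [ 1.   1.5 15.4] t 40.0
  48.1 zc 107.52 z 109.98 F [ 0.3  1.3 15.5] t 40.5
[-0.5988  0.8583 -0.7113] [ 0.5951 -0.1675  0.159 ] 0.24254941336185085
41.7917
```

View pics/s7.png

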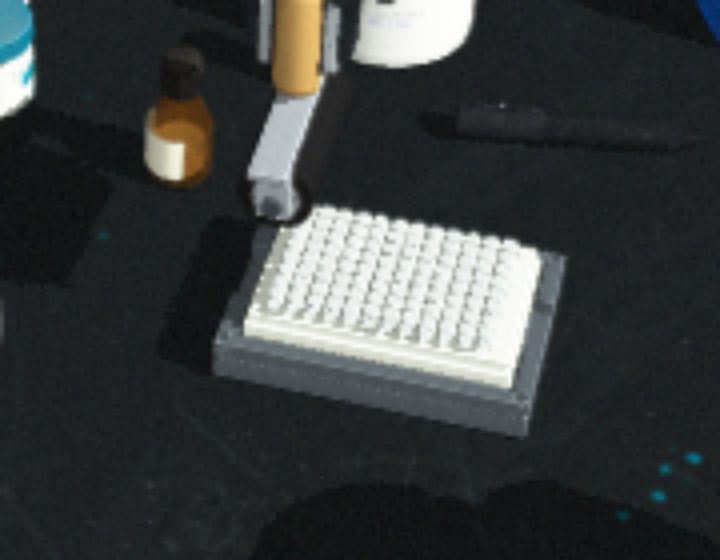

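View pics/w7.png

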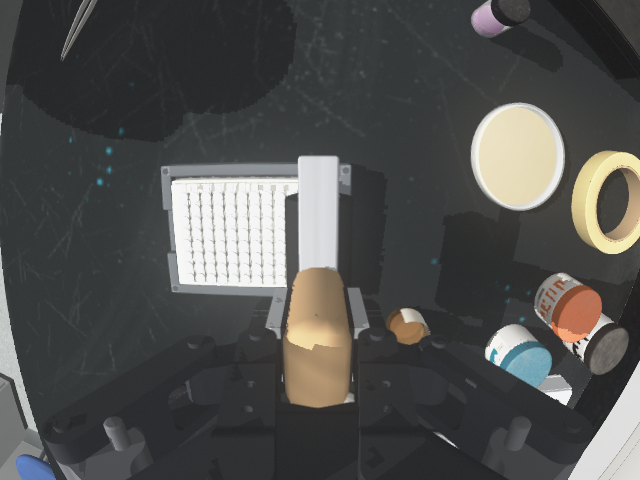

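```bash
python3 - <<'E'
from h import *
y=np.radians(13.6); g=np.array([.450,.1203,0.102-bot.grip_depth])
bot.move_linear(np.r_[bp(.03,0)[:2],.172],.15)
bot.move_pose(g+[0,0,.088],Q(y)); bot.wait(.2)
print(bot.read_position(),bot.read_tool_rot(),np.load('grasp.npy'),F())
bot.move_linear(g+[0,0,.025],.1); bot.wait(.1);print(F(),bot.read_position())
cv2.imwrite('pics/w8.png',bot.camera('wrist')[:,:,::-1])
cv2.imwrite('pics/s8.png',cv2.resize(bot.camera('side')[260:480,240:480,::-1],None,fx=2.5,fy=2.5))
print(bot.read_clock())
E
```

```text
[0.4508 0.1194 0.1713] [-0.7022  0.7023  0.0832 -0.083 ] [ 0.4503  0.1204  0.0836  0.7022 -0.7021 -0.084   0.0835] [-0.1022 -0.9797 -0.1424]
[ 0.5056 -0.8576 -0.0833] [0.4507 0.1204 0.109 ]
44.5
```

View pics/w8.png

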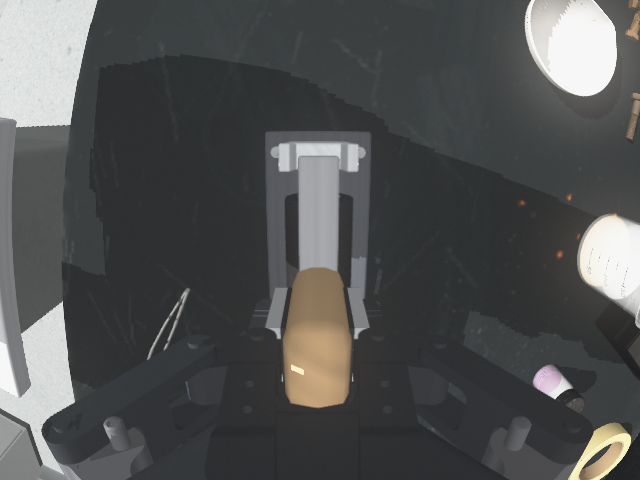

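View pics/s8.png

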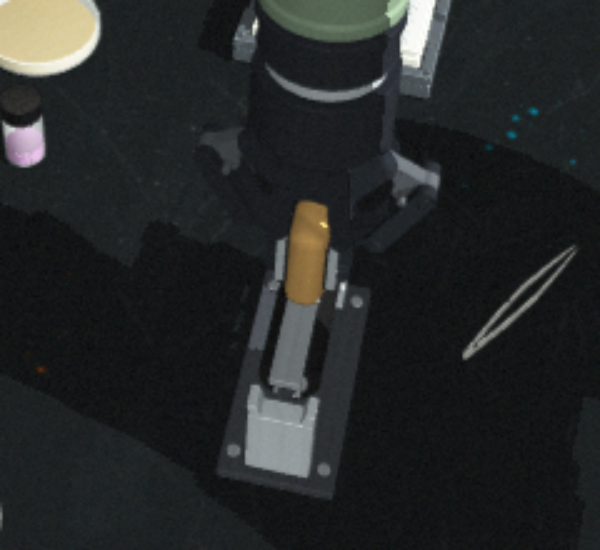

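Aligned with the notches; lower, release, and retract.

```bash
python3 - <<'E'
from h import *
y=np.radians(13.6); g=np.array([.450,.1203,0.102-bot.grip_depth])
r=bot.move_linear(g+[0,0,.004],.05,until_force=6);print(r,F(),bot.read_position())
if not r:
    r=bot.move_linear(g-[0,0,.0005],.02,until_force=5);print(r,F(),bot.read_position())
    if bot.read_position()[2]<.0855:
        bot.set_gripper(1.0); bot.wait(.2)
        p=bot.read_position(); print(p,F())
        cv2.imwrite('pics/w9a.png',bot.camera('wrist')[:,:,::-1])
        bot.move_linear(p+[0,0,.12],.12)
        bot.move_linear(p+[.08,-.08,.14],.15); bot.wait(.3)
cv2.imwrite('pics/w9.png',bot.camera('wrist')[:,:,::-1])
cv2.imwrite('pics/s9.png',cv2.resize(bot.camera('side')[260:480,240:480,::-1],None,fx=2.5,fy=2.5))
cv2.imwrite('pics/c9.png',cv2.resize(bot.camera('scene')[190:350,190:400,::-1],None,fx=3.7,fy=3.7))
print(bot.read_clock())
E
```

```text
False [ 0.1424 -0.1565 -0.1523] [0.4497 0.1203 0.0869]
True [ 0.1282 -0.9224  8.7326] [0.4506 0.1204 0.0836]
[0.4492 0.1202 0.0824] [ 0.7355 -0.2169  3.7554]
48.75
```

View pics/w9.png

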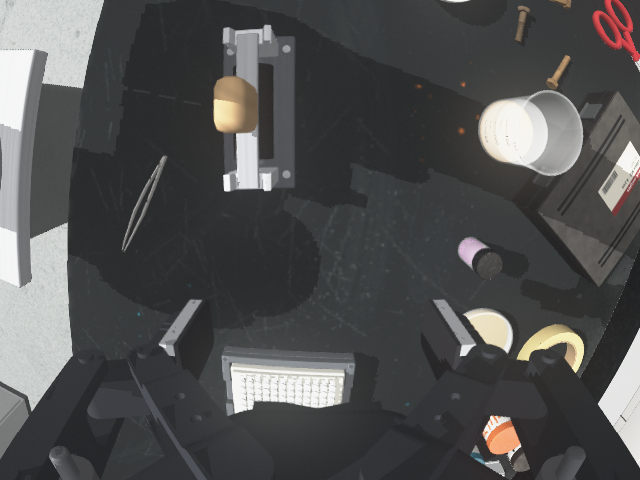

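View pics/s9.png

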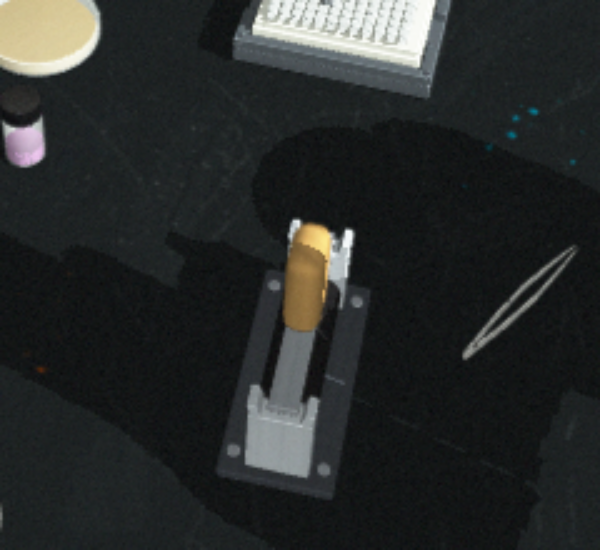

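View pics/c9.png

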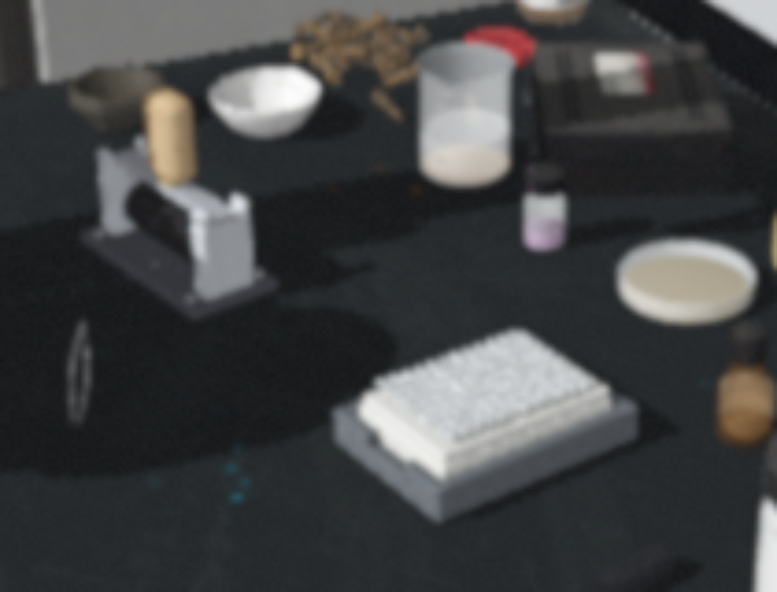

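```bash
python3 - <<'E'
from cell import bot
print(bot.read_ft_force()); print(bot.close_job())
E
```

```text
[-0.09389025 -0.116653    0.43345324]
the job is handed in; nothing more can be done
None
```

I rolled the strips with the hand roller in three passes, hung it back in its rest, and handed the job in about 49 s into the 72 s allowed. No verdict is reported.

- **Strips:** The push was mostly 12–16 N, and the highest reading I logged was 16.8 N. On each pass the roller followed the same straight line along the plate, dropping about 0.8 mm from one end to the other. The second and third passes agreed to within about 0.1 mm, so all twelve strips appear to be at their stops. The strip positions themselves can't be read, so this rests on the felt height.
- **Roller:** It went back where I picked it up, with its weight taken by the rest. The last pictures show it upright, with its ears in both notches.
- **Surroundings:** The vial, Petri dish and dropper bottle stand where they were. The marker looked undisturbed in the last views that show it, and the arm never worked near it.
- **Checks that disagreed:** The side and wrist cameras differed by about 5 mm on where the rest and block are. I went with the wrist camera, which the centred grasp confirmed. When I released the roller, the hand dipped about 1 mm, with no sign that this moved the roller.

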